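Prop the drying box's lid open on its rod

TASK

The plaster moulds in the drying box have to air: lift the lid by its bar handle, swing the prop rod on the box's left side up, and let the lid down on it so that the rod's tip sits in the holding hole under the lid and carries it. Do not let the lid fall, and leave the moulds and everything else on the worktop where they are.

Things in the scene. Friction and masses are not known exactly. Their poses are not given: they have to be found in the camera images.
- drying_box: mould drying box fixed to the worktop: white open-topped sheet-metal tub on 6 mm feet, 190 (x) x 240 (y) x 100 mm high, black control strip on its front. Origin: centre of its underside on the worktop; x from front to back (the lid is hinged along the back edge, the handle is at the front), y to the left, z up. It may stand turned by up to about 0.3 rad.
- lid_hinge (a point): point on the lid's hinge axis, in the middle of the tub's back edge, fixed to the box at (97, 0, 104) mm in its axes; the axis runs along the box's y. Behind the box a shelf (front edge at x = 0.75 m, 0.35 m up) with a hanging pipette (at x = 0.72, y = 0.16 m) leaves little room: keep wrists on the robot's side.
- lid (a joint): opening angle of the lid: 0 shut, 1.48 stop. The lid is a grey frame with a clear window, 193 x 246 x 10 mm, 0.4 kg. Its hinges are stiff: it stays by itself when opened beyond about 1.3 rad; below that it sinks shut unless held or propped. With the rod's tip seated in the holding hole it reads about 0.96.
- lid_bar (a point): centre of the black bar handle on the lid's front edge: a round bar along the box's y, 11 mm thick and 110 mm long on two end posts, its centre 35 mm out from the lid's edge and 232 mm from the hinge axis, so a fingertip fits between bar and lid. Moves with the lid; its x runs along the lid from handle to hinge, y along the bar.
- prop_rod (a joint): angle of the steel prop rod on the outside of the box's left wall (its +y side): 0 = stowed level in its rest with the tip to the back, grows as the tip is swung up, 1.4 stop. The pivot is stiff (about 0.12 N m): the rod stays at the angle where it is left. With the tip seated in the holding hole it reads about 0.80.
- rod_pivot (a point): pivot of the prop rod, near the front end of the left wall, 34 mm outside that wall and 80 mm over the worktop, at (-75, 154, 80) mm in the box's axes. The rod swings in the upright plane through this point along the box's x. The pivot boss, 18 mm thick, fills the gap between rod and wall there; a thin rest crosses under the rod at 66 mm behind the box's centre.
- rod_grip (a point): middle of the black rubber sleeve (13 mm thick, 40 mm long) on the prop rod, 108 mm from its pivot; the rod itself is 9 mm thick. Beside and under the sleeve the space is free: 34 mm from the rod's axis to the wall.
- rod_tip (a point): very end of the prop rod, 158 mm from its pivot: a red rounded cap, 11 mm thick.
- holding_hole (a point): bottom of the holding hole: a black flared cup, 14 mm deep, mouth 26 mm and bottom 17 mm wide, under a steel ear on the lid's left edge, in the plane of the rod, 105 mm from the hinge axis. Moves with the lid; its z points out of the lid's top face, so the cup opens along -z, towards the rod once the lid is up.
- mould_1: cream plaster mould block, 62x68x58 mm, standing on the grid in the box; origin at the centre of its underside
- mould_2: cream plaster mould block, 60x55x40 mm, standing on the grid in the box; origin at the centre of its underside
- wash_bottle: white squeeze wash bottle, 66x89x210 mm, a bystander on the worktop; origin at the centre of its underside
- beaker: clear beaker, 54x54x68 mm, a bystander on the worktop; origin at the centre of its underside
- bench_timer: white timer, 20x68x60 mm, a bystander on the worktop; origin at the centre of its underside
- tape_roll: roll of packing tape, 106x106x48 mm, a bystander on the worktop; origin at the centre of its underside
- tip_rack_box: blue pipette tip box, 91x122x69 mm, a bystander on the worktop; origin at the centre of its underside
- pen: marker pen, 17x131x18 mm, a bystander on the worktop; origin at the centre of its underside
- vial_stand: white vial rack, 64x170x34 mm, a bystander on the worktop; origin at the centre of its underside

How it is judged:
By the outcome, as a careful person would: the job done as asked, in the order asked, and still so for the second after the job is handed in, with the robot touching nothing.
It also fails if it takes over 67 s, if anything falls off the work surface, if the arm or the gripper's body presses on something with over 40 N, if the wrist force passes 120 N, or if a joint passes its speed limit or range.

ROBOT

A 6-joint arm with a two-finger parallel gripper is mounted at the origin on a cart in front of the work surface, level with it; the furniture and walls round the work are solid. World frame = base frame: x ahead of the robot, y to its left, z up, the work surface at z = 0. Lengths are in m, angles in rad, forces in N, time in s.
With the tool pointing down it reaches from about 0.3 to 0.775 m from the base axis. Payload 14.6 kg.
Tool frame: the origin (TCP) lies at the very end of the fingers, on their centre line; the grasp point (between the pads) lies ctrl.tcp_to_grasp behind it (ctrl.tcp_to_grasp is the distance from the TCP to the grasp point, in m); x points along the fingers, y is the direction in which the jaws open and shut, and the axes are right-handed (so a half turn about x gives the same grasp; the last joint's range is limited). The gripper opens to 94 mm and grips with 3 to 60 N. Pads are 16 mm wide; open, the fingers measure 119 mm over their backs; the gripper's body (75 mm by 177 mm) begins 78 mm behind the grasp point.
Start: joints at [1.082, 0.3, 1.521, -0, 1.321, -0.067], TCP at [0.225, 0.502, 0.168] pointing down, gripper open.
Joint ranges: [-3.03, 3.03], [-0.79, 2.21], [0.23, 2.52], [-1.04, 4.18], [0, 3.07], [-2.55, 2.55]. Speed limits (rad/s): [2.22, 2.22, 2.57, 3.14, 3.14, 3.14].

INTERFACE

Orientations are given as [roll, pitch, yaw] about the fixed x, y, z axes, in that order (R = Rz(yaw) Ry(pitch) Rx(roll)).
In Python, from station import ctrl gives the robot as it stands.
- The arm moves only by the tool play_rows, never from a script. Its argument "increments" is a list that holds one entry, the list of rows, each a list of 5 numbers: the closure in counts, from 0 (fully open) to 255 (shut), then the shift along the tool's x, y, z in cm, then the turn about the tool's x in degrees. A call has 1 to 12 rows; each row shifts and turns the commanded pose from where the row before left it, along the tool's axes as they then stand; what a row does not reach is not made up. A row lasts 1/12 s, in which the tool goes at most 41.7 mm and 7.16 degrees, less where a joint would pass 70% of its speed; a pose out of reach is approached as far as the arm can. A call is refused whole if a number of a shift passes 4.17 or a number of a turn 7.16, either way. A call with a gripper value outside its range is refused whole. The fingers move at their own pace and stop on an object; "newtons" is the grip in N (left out, the last holds). Time passes only in rows, so rows that do not move let the fingers close. It gives the time, the measured TCP pose, the force and the opening at its end, in the units of the state.
- ctrl.get_obs(): the state, without advancing time (a new reading comes with each control period).
- ctrl.camera(name): name is "side" or "top" or "wrist"; returns the picture (480x640x3 uint8, red, green, blue); there is no depth.
- ctrl.calibration(name): a dict with "fx", "fy", "cx", "cy" (pixels), "rvec" (rotation vector, rad) and "tvec" (3), from world to camera coordinates, as OpenCV has them; the wrist camera has in their place "T_tool_cam" (4x4, takes a point from camera to tool coordinates, whose origin is the TCP and whose axes are the tool frame's). Camera axes: x right, y down, z forward; pixel columns grow to the right and rows downward; lengths in m; the calibration is good to about 2 mm. A picture is of the moment at which its call begins: read the wrist's pose just before it. calibration takes no time and is no camera call.
- ctrl.hand_in(): hands the job in, once; it reports no verdict.
The state is a dict: "time_s": time; "qpos": joint angles; "joint_vel": joint speeds; "tau": joint torques, N m; "ee_pos": TCP position; "eef_rot": TCP orientation; "force": force on the tool from outside, world axes, zero at the start; "moment": the same for the moment, N m; "grip_width": finger opening in m.
Only numpy, scipy, OpenCV 4.12 (cv2) and the standard library are available. Lean on these libraries where they do the work, as an engineer would, in place of code of your own. Each camera call takes 0.05 s, during which the arm holds its last target.

## Working session

There is one attempt and no reset: what is moved stays moved. The work goes in short steps, Python scripts to look and compute and a tool call to move; the robot and the scene stay as the last step left them, time stands still between calls to the robot, and variables do not carry over. Pictures are saved under pics/ and viewed, and the job is handed in when it is done.

Besides the shell and the picture viewer there is one more tool, called after "Emit:" in YAML: its name, and indented under it one key for each argument. play_rows: Moves the arm, as the interface text tells. Its arguments: {"type":"object","properties":{"increments":{"type":"array"},"newtons":{"type":"number"}},"required":["increments"]}

```bash
ls; mkdir -p pics; python3 - <<'E'
from station import ctrl
import cv2
print(ctrl.get_obs(), ctrl.tcp_to_grasp)
for n in ["side","top","wrist"]:
    print(n,ctrl.calibration(n))
    cv2.imwrite(f"pics/{n}0.png",ctrl.camera(n)[:,:,::-1])
E
```

```text
pics
{'time_s': 0.0, 'qpos': array([ 1.08240626e+00,  3.00450805e-01,  1.52159621e+00, -1.42015382e-05,
        1.32071125e+00, -6.65856143e-02]), 'joint_vel': array([-0.00109706, -0.00076856, -0.0002818 , -0.00122377, -0.00081104,
       -0.00135148]), 'tau': array([ 1.01253620e-03, -5.31807768e+01, -3.52741277e+01,  7.08496361e-02,
        2.42885237e-02, -3.87166165e-05]), 'ee_pos': array([0.22502486, 0.50151412, 0.16759109]), 'eef_rot': array([-1.62558127,  1.56963063, -2.0473822 ]), 'force': array([-0.04108758, -0.71455062,  0.49710583]), 'moment': array([ 0.04796975, -0.01961854, -0.03230553]), 'grip_width': 0.09377093652945495} 0.0188
side {'fx': 490.16359889201675, 'fy': 490.16359889201675, 'cx': 320.3588351836823, 'cy': 228.88200431816475, 'rvec': array([ 0.33560666, -2.55687391,  1.51122725]), 'tvec': array([0.49645067, 0.14835606, 1.33315521])}
top {'fx': 513.3311602473686, 'fy': 513.3311602473686, 'cx': 321.19385712023467, 'cy': 237.74735874290528, 'rvec': array([ 2.15726964, -2.10984551,  0.16320193]), 'tvec': array([-0.02440191,  0.49902132,  1.30306348])}
wrist {'fx': 349.45328996842983, 'fy': 349.45328996842983, 'cx': 323.36466143191785, 'cy': 240.5254262917561, 'T_tool_cam': array([[ 4.70766853e-04, -2.38385550e-01,  9.71170483e-01,
        -2.16435378e-01],
       [ 9.99999030e-01, -1.16073291e-03, -7.69657195e-04,
         5.08003067e-04],
       [ 1.31074470e-03,  9.71169904e-01,  2.38384772e-01,
        -6.84245414e-02],
       [ 0.00000000e+00,  0.00000000e+00,  0.00000000e+00,
         1.00000000e+00]])}
```

View pics/side0.png

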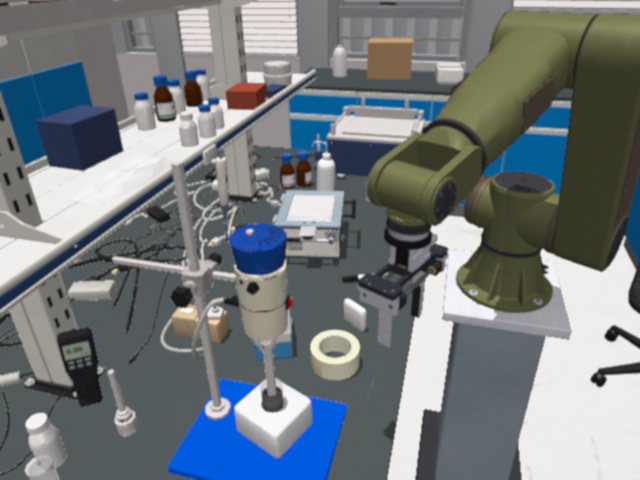

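View pics/top0.png

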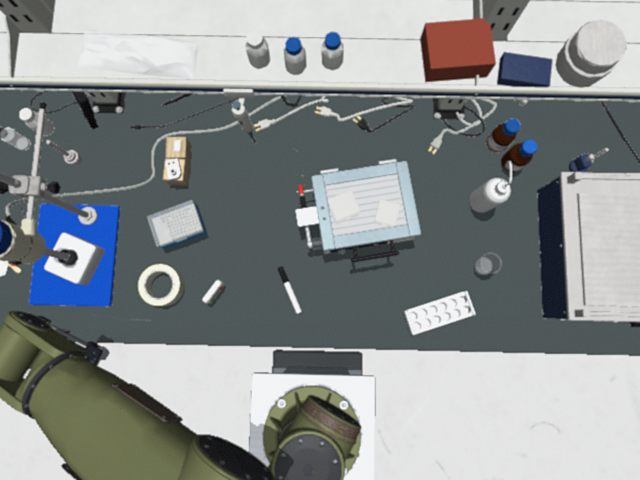

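View pics/wrist0.png

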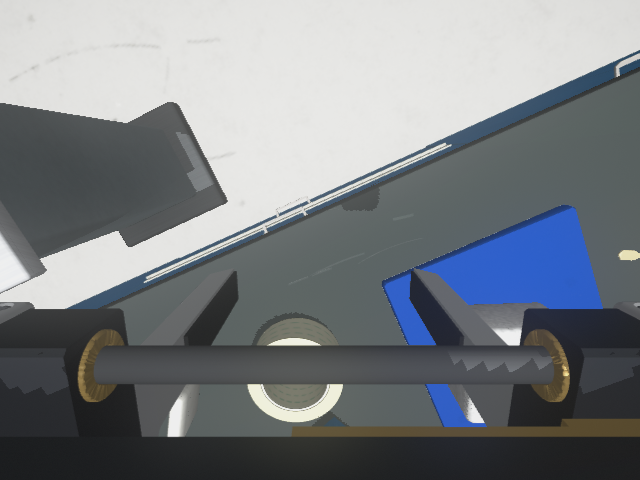

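```bash
python3 - <<'E'
import cv2
im=cv2.imread("pics/top0.png"); cv2.imwrite("pics/topc.png",cv2.resize(im[145:285,280:440],None,fx=5,fy=4.2,interpolation=cv2.INTER_CUBIC)[:600])
im=cv2.imread("pics/side0.png"); cv2.imwrite("pics/sidec.png",cv2.resize(im[175:275,255:365],None,fx=6,fy=6,interpolation=cv2.INTER_CUBIC))
E
```

```text
(no output)
```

View pics/topc.png

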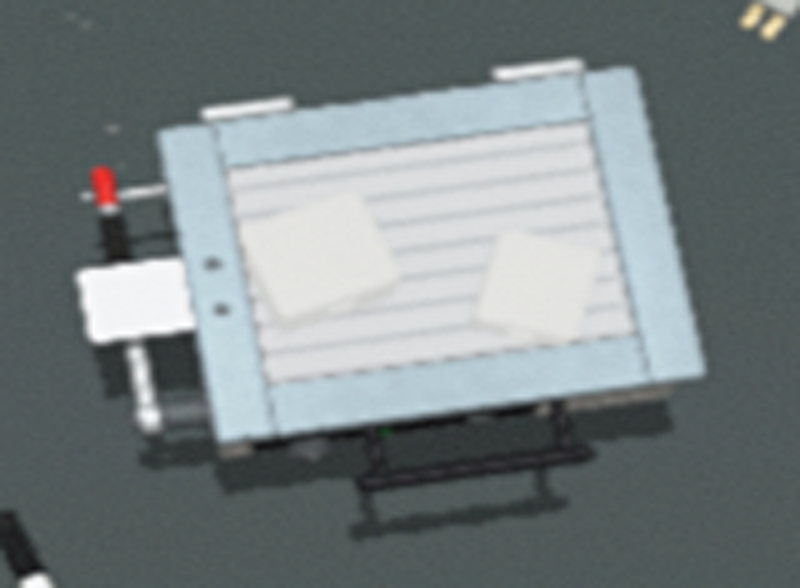

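View pics/sidec.png

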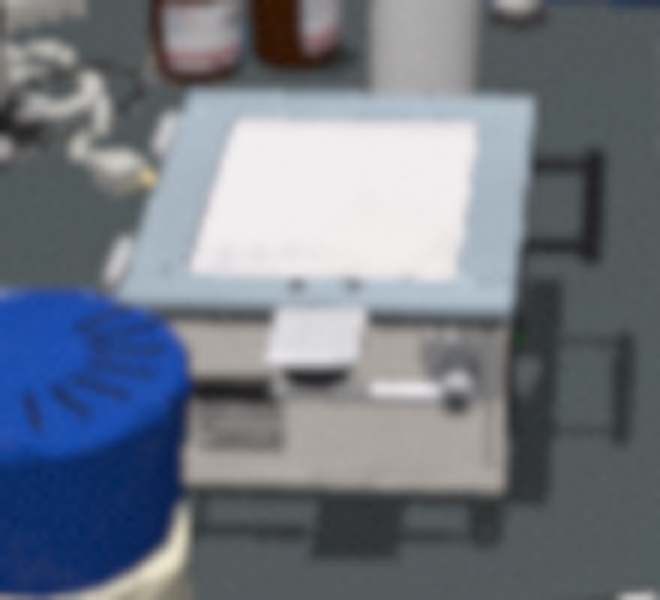

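```bash
cat > h.py <<'E'
import numpy as np, cv2
from station import ctrl
def cam(n):
    c=ctrl.calibration(n)
    K=np.array([[c['fx'],0,c['cx']],[0,c['fy'],c['cy']],[0,0,1.]])
    if n=='wrist':
        raise ValueError
    R,_=cv2.Rodrigues(c['rvec']); return K,R,c['tvec']
def ray(n,uv):
    K,R,t=cam(n); d=R.T@np.linalg.solve(K,np.array([uv[0],uv[1],1.])); return -R.T@t,d/np.linalg.norm(d)
def onz(n,uv,z):
    o,d=ray(n,uv); return o+d*(z-o[2])/d[2]
def proj(n,P):
    K,R,t=cam(n); q=(R@np.atleast_2d(P).T).T+t; q=q@K.T; return q[:,:2]/q[:,2:]
def tri(a,ua,b,ub):
    o1,d1=ray(a,ua);o2,d2=ray(b,ub)
    s=np.linalg.lstsq(np.c_[d1,-d2],o2-o1,rcond=None)[0]
    p,q=o1+s[0]*d1,o2+s[1]*d2; return (p+q)/2,np.linalg.norm(p-q)
def tool():
    o=ctrl.get_obs(); r,p,y=o['eef_rot']
    from scipy.spatial.transform import Rotation as Ro
    return o, Ro.from_euler('xyz',[r,p,y]).as_matrix()
E
python3 - <<'E'
from h import *
im=cv2.imread("pics/top0.png").astype(int)
b,g,r=im[...,0],im[...,1],im[...,2]
m=((b-r>15)&(b>140)).astype(np.uint8)*255
m[:150]=0;m[270:]=0;m[:,:290]=0;m[:,440:]=0
cs,_=cv2.findContours(m,0,1); c=max(cs,key=cv2.contourArea); h=cv2.convexHull(c)
for e in (2,4,6):
    a=cv2.approxPolyDP(h,e,True); print(e,a.reshape(-1,2).tolist())
q=np.array([[324.4,249.8],[421,234.3],[407,161.2],[312,176]])
for z in (.104,.109,.114):
    P=np.array([onz('top',u,z) for u in q]); 
    print(z,P[:,:2].round(4).tolist(),[np.linalg.norm(P[i]-P[(i+1)%4]).round(4) for i in range(4)])
print(onz('top',[280+475/5,145+468/4.2],.105), onz('top',[280+362/5,145+484/4.2],.105),onz('top',[280+592/5,145+452/4.2],.105))
print('camheights',ray('top',[0,0])[0],ray('side',[0,0])[0])
o,R=tool(); print(R)
E
```

```text
2 [[406, 161], [420, 233], [324, 249], [312, 176]]
4 [[406, 161], [420, 233], [324, 249], [312, 176]]
6 [[406, 161], [420, 233], [324, 249], [312, 176]]
0.104 [[0.459, -0.0226], [0.5032, -0.2623], [0.6915, -0.2282], [0.6475, 0.013]] [np.float64(0.2437), np.float64(0.1914), np.float64(0.2452), np.float64(0.1918)]
0.109 [[0.4583, -0.0226], [0.5023, -0.2613], [0.6899, -0.2274], [0.646, 0.0129]] [np.float64(0.2427), np.float64(0.1906), np.float64(0.2442), np.float64(0.1911)]
0.114 [[0.4576, -0.0226], [0.5014, -0.2604], [0.6883, -0.2266], [0.6446, 0.0127]] [np.float64(0.2418), np.float64(0.1899), np.float64(0.2433), np.float64(0.1903)]
[ 0.44502521 -0.14804124  0.105     ] [ 0.43432253 -0.09232011  0.105     ] [ 0.45579064 -0.20584112  0.105     ]
camheights [ 0.28425197 -0.02686833  1.36604212] [0.1713224  1.18747617 0.77866846]
[[-3.85170987e-04  4.09404373e-01  9.12352953e-01]
 [-7.69145340e-04  9.12352630e-01 -4.09404552e-01]
 [-9.99999630e-01 -8.59422778e-04 -3.65202979e-05]]
```

```bash
python3 - <<'E'
from h import *
T=lambda x,y:(280+x/5,145+y/4.2); S=lambda x,y:(255+x/6,175+y/6)
c,s=np.cos(.183),np.sin(.183); O=np.array([.574,-.1245,0]); Rb=np.array([[c,-s,0],[s,c,0],[0,0,1]])
for n,a,b in [('barL',T(362,484),S(592,255)),('barR',T(592,452),S(597,155)),('barC',T(475,468),S(595,205)),('pivot',T(150,420),S(457,390)),('lidFL',T(222,438),S(515,308)),('lidBR',T(635,68),S(190,95)),('lidFR',T(705,373),S(535,100))]:
    p,e=tri('top',a,'side',b); print(n,p.round(4),e.round(4),'box',(Rb.T@(p-O)).round(4))
for P in [[-.135,0,.105],[-.135,0,.115],[-.075,.154,.08],[.083,.154,.08]]:
    w=Rb@P+O; u=proj('top',w)[0];v=proj('side',w)[0]; print(P,w.round(4),'top crop',((u-[280,145])*[5,4.2]).round(),'side crop',((v-[255,175])*6).round())
E
```

```text
barL [ 0.4352 -0.0924  0.1021] 0.001 box [-0.1307  0.0568  0.1021]
barR [ 0.4568 -0.2061  0.1023] 0.0012 box [-0.1301 -0.0589  0.1023]
barC [ 0.4458 -0.1483  0.1018] 0.0007 box [-1.304e-01 -1.000e-04  1.018e-01]
pivot [0.4759 0.0146 0.0784] 0.0039 box [-0.0711  0.1546  0.0784]
lidFL [ 0.4593 -0.0227  0.1058] 0.0015 box [-0.0943  0.121   0.1058]
lidBR [ 0.6931 -0.2282  0.1028] 0.0023 box [ 0.0983 -0.1236  0.1028]
lidFR [ 0.5043 -0.2621  0.1048] 0.0001 box [-0.0936 -0.1226  0.1048]
[-0.135, 0, 0.105] [ 0.4413 -0.1491  0.105 ] top crop [477. 474.] side crop [605. 200.]
[-0.135, 0, 0.115] [ 0.4413 -0.1491  0.115 ] top crop [479. 472.] side crop [605. 182.]
[-0.075, 0.154, 0.08] [0.4722 0.0133 0.08  ] top crop [152. 423.] side crop [469. 387.]
[0.083, 0.154, 0.08] [0.6276 0.042  0.08  ] top crop [104. 171.] side crop [141. 378.]
```

Emit:
play_rows:
  increments:
    - [[0,0,-2.5,2.3,0],[0,0,-2.5,2.3,0],[0,0,-2.5,2.3,0],[0,0,-2.5,2.3,0],[0,0,-2.5,2.3,0],[0,0,-2.5,2.3,0],[0,0,-2.5,2.3,0],[0,0,-2.5,2.3,0],[0,0,-2.5,2.3,0],[0,0,-2.5,2.3,0]]
  newtons: 20

```text
time_s: 0.98
ee_pos: [0.3327, 0.178, 0.1682]
eef_rot: [0.69, 1.571, 0.269]
force: [1.4, 0.2, 0.5]
grip_width: 0.094
```

Emit:
play_rows:
  increments:
    - [[60,0,-2.5,2.3,0],[60,0,-2.5,2.3,0],[60,0,-2.5,2.3,0],[60,0,-2.5,2.3,0],[60,0,-2.5,2.3,0],[60,0,-2.5,2.3,0],[60,0,-2.5,2.3,0],[60,0,-2.5,2.3,0],[60,0,-2.5,2.3,0],[60,0,-2.5,2.3,0]]

```text
time_s: 1.82
ee_pos: [0.4403, -0.1445, 0.1681]
eef_rot: [2.381, 1.571, 1.959]
force: [1.1, -0.3, 0.6]
grip_width: 0.072
```

Emit:
play_rows:
  increments:
    - [[184,0,0,0,6.9],[184,0,0,0,6.9],[184,0,0,0,6.9],[184,0,0,0,6.9],[184,0,0,0,6.9],[184,0,0,0,6.9],[184,0,0,0,6.9],[184,0,0,0,7.0],[184,0,0,0,0]]

```text
time_s: 2.57
ee_pos: [0.44, -0.1427, 0.168]
eef_rot: [-2.165, 1.57, 2.725]
force: [0.8, 0.8, -1.2]
grip_width: 0.0262
```

```bash
python3 - <<'E'
from h import *
o,R=tool(); print(o['ee_pos'],o['grip_width'],o['time_s'],o['qpos'],o['force']); print(R)
im=ctrl.camera('wrist'); cv2.imwrite('pics/w1.png',im[:,:,::-1])
E
```

```text
[ 0.44003812 -0.14267467  0.16799321] 0.026175232081510045 2.5667 [-3.92746048e-01  1.04249860e-01  1.75657763e+00  9.33267697e-06
  1.28114343e+00 -5.70582738e-01] [ 0.75949344  0.77879635 -1.21432172]
[[-3.46042285e-04  9.84229104e-01  1.76898135e-01]
 [ 1.53035452e-04  1.76898196e-01 -9.84229142e-01]
 [-9.99999928e-01 -3.13513215e-04 -2.11836201e-04]]
```

View pics/w1.png

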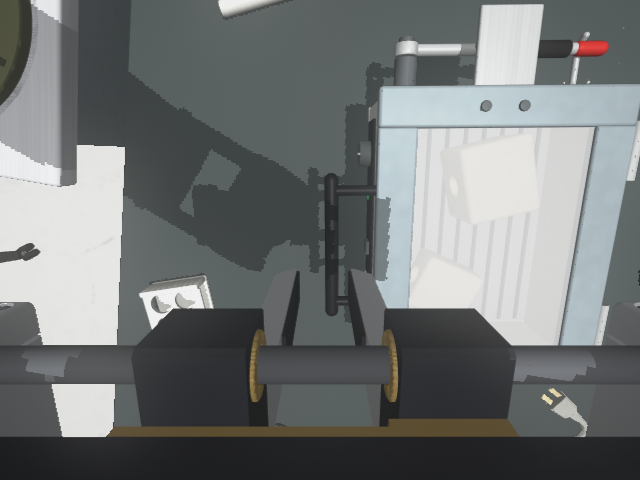

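```bash
cat >> h.py <<'E'
def wz(uv,z,o,R):
    c=ctrl.calibration('wrist'); T=c['T_tool_cam']
    d=R@T[:3,:3]@np.array([(uv[0]-c['cx'])/c['fx'],(uv[1]-c['cy'])/c['fy'],1.]); p=o['ee_pos']+R@T[:3,3]
    return p+d*(z-p[2])/d[2]
E
python3 - <<'E'
from h import *
o,R=tool()
for n,u,z in [('bar1',(332,178),.102),('bar2',(331,312),.102),('pivot',(406,47),.085),('tip',(608,47),.08),('FL',(381,86),.109),('midrod',(508,48),.08)]:
    print(n,wz(u,z,o,R).round(4))
E
```

```text
bar1 [ 0.4379 -0.0913  0.102 ]
bar2 [ 0.459  -0.2052  0.102 ]
pivot [0.476  0.0168 0.085 ]
tip [0.6336 0.0476 0.08  ]
FL [ 0.4604 -0.019   0.109 ]
midrod [0.5562 0.0324 0.08  ]
```

Emit:
play_rows:
  increments:
    - [[184,1.4,0.3,0.25,0],[184,1.4,0.3,0.25,0],[184,1.4,0,0,0],[184,1.4,0,0,0],[184,1.4,0,0,0],[184,1.4,0,0,0],[184,0,0,0,0]]

```text
time_s: 3.2
ee_pos: [0.4457, -0.146, 0.0819]
eef_rot: [-2.15, 1.567, 2.751]
force: [0.2, 0.6, -1.2]
grip_width: 0.026
```

```bash
python3 - <<'E'
from h import *
o,R=tool(); print(o['ee_pos'],o['force'])
im=ctrl.camera('wrist'); cv2.imwrite('pics/w2.png',im[:,:,::-1])
E
```

```text
[ 0.445706   -0.14601864  0.08186777] [ 0.18343518  0.59762135 -1.18881345]
```

View pics/w2.png

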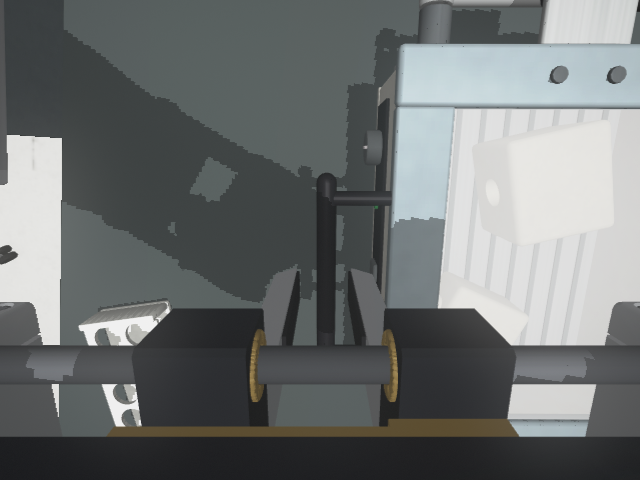

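Emit:
play_rows:
  increments:
    - [[255,0,0,0,0],[255,0,0,0,0],[255,0,0,0,0],[255,0,0,0,0]]
  newtons: 20

```text
time_s: 3.58
ee_pos: [0.4472, -0.1466, 0.0847]
eef_rot: [0.979, 1.57, -0.407]
force: [-0.6, 0.3, 0.1]
grip_width: 0.0028
```

```bash
python3 - <<'E'
from h import *
o,R=tool(); print(o['ee_pos'],o['force'],o['grip_width'])
im=ctrl.camera('wrist'); cv2.imwrite('pics/w3.png',im[:,:,::-1])
im=ctrl.camera('side'); cv2.imwrite('pics/s3.png',cv2.resize(im[140:290,240:400,::-1],None,fx=4,fy=4))
E
```

```text
[ 0.44723648 -0.14663004  0.08474241] [-0.59367615  0.33892323  0.08888392] 0.0027785740987882335
```

View pics/w3.png

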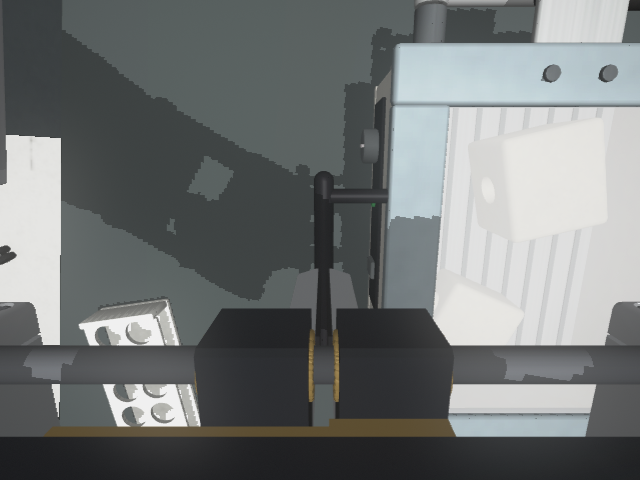

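View pics/s3.png

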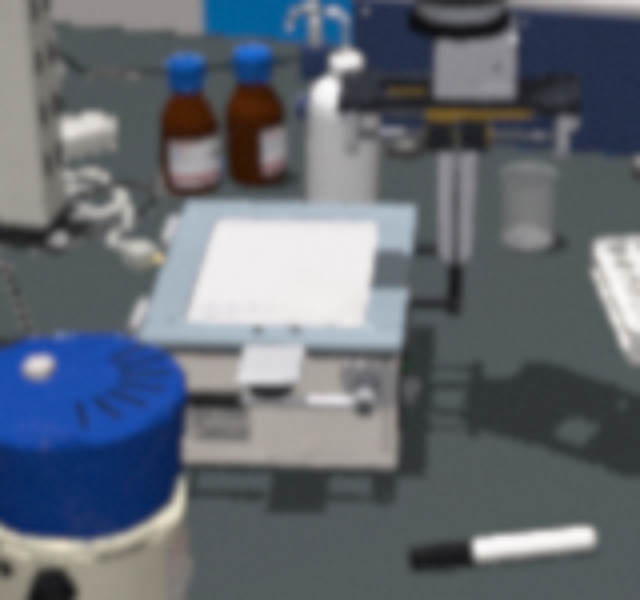

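Emit:
play_rows:
  increments:
    - [[255,-0.6,0,0,0],[255,-1.0,0.05,0,0],[255,-1.0,0.1,0,0],[255,-1.0,0.15,0,0],[255,0,0,0,0]]

```text
time_s: 4.1
ee_pos: [0.4512, -0.1464, 0.1228]
eef_rot: [1.012, 1.567, -0.375]
force: [-0.2, 0.2, 1.0]
grip_width: 0.0004
```

```bash
python3 - <<'E'
from h import *
o,R=tool(); print(o['ee_pos'],o['force'],o['grip_width'])
im=ctrl.camera('side'); cv2.imwrite('pics/s4.png',cv2.resize(im[140:290,240:400,::-1],None,fx=4,fy=4))
E
```

```text
[ 0.45121437 -0.14636319  0.12280229] [-0.22017148  0.2086849   0.99435126] 0.0004019423307956076
```

View pics/s4.png

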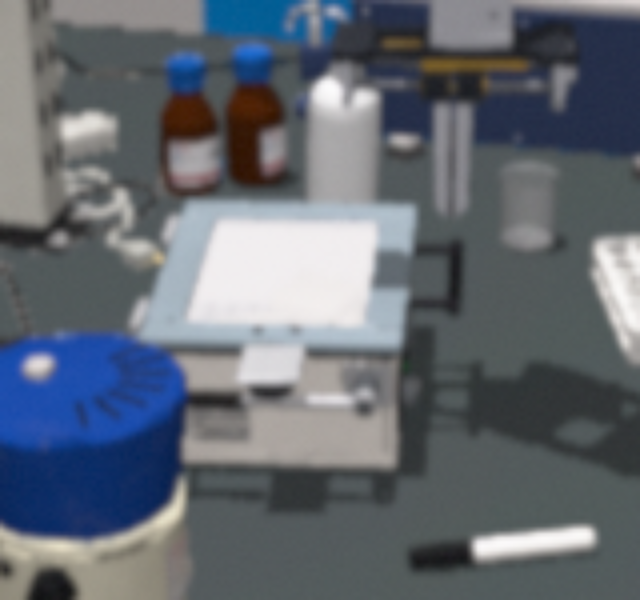

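```bash
python3 - <<'E'
from h import *
f=lambda P:((proj('side',P)[0]-[240,140])*4).round()
print('tcp s3',f([.4472,-.1466,.0847]),'s4',f([.4512,-.1464,.1228]))
for z in (.08,.09,.1,.11): print(z,f([.4455,-.1466,z]))
im=ctrl.camera('top'); cv2.imwrite('pics/t4.png',cv2.resize(im[145:285,280:440,::-1],None,fx=5,fy=4.2))
E
```

```text
tcp s3 [454. 297.] s4 [450. 253.]
0.08 [457. 303.]
0.09 [457. 291.]
0.1 [457. 280.]
0.11 [457. 268.]
```

View pics/t4.png

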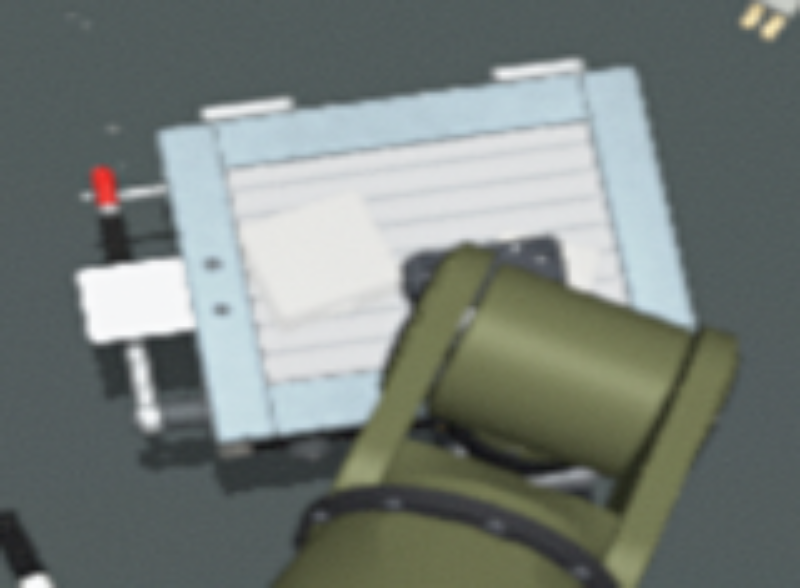

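```bash
python3 - <<'E'
from h import *
for P in [[.245,.548,.168],[.204,.456,.168],[.245,.548,.2],[.204,.456,.2]]: print(proj('side',P)[0].round(1))
im=cv2.imread('pics/side0.png'); cv2.imwrite('pics/s0f.png',cv2.resize(im[220:370,330:480],None,fx=4,fy=4))
im=cv2.imread('pics/s4.png');cv2.imwrite('pics/s4f.png',cv2.resize(im[0:300,300:640],None,fx=2,fy=2,interpolation=cv2.INTER_NEAREST))
E
```

```text
[384.2 360.8]
[413.8 330.6]
[385.1 346.7]
[415.1 317.1]
```

View pics/s0f.png

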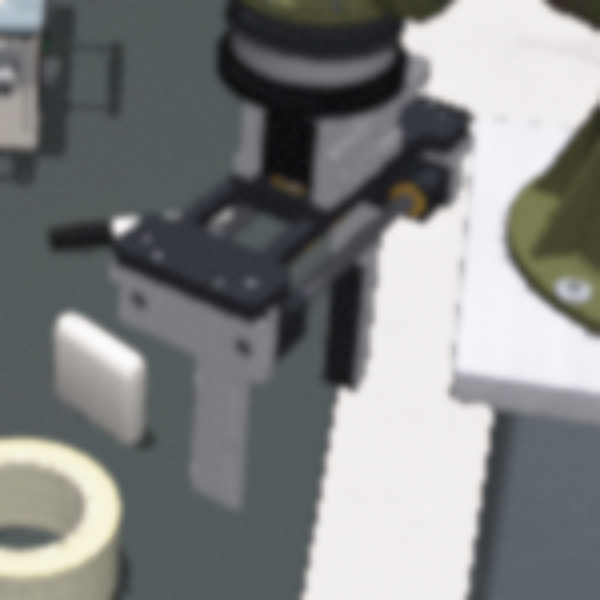

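View pics/s4f.png

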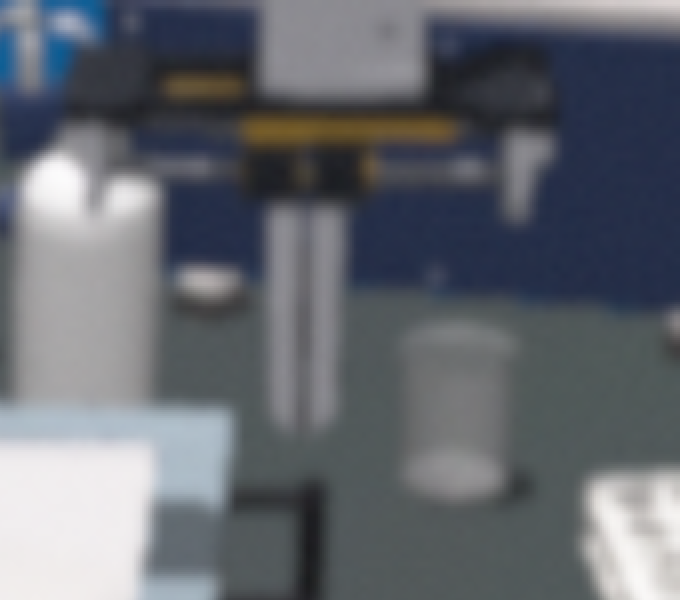

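Emit:
play_rows:
  increments:
    - [[184,0,-0.2,0,0],[184,0,-0.2,0,0],[184,0,0,0,0],[184,1.4,0,0,0],[184,1.4,0,0,0],[184,1.4,0,0,0],[184,1.0,0,0,0],[184,1.0,0,0,0],[184,0.8,0,0,0],[184,0,0,0,0]]

```text
time_s: 5.03
ee_pos: [0.4453, -0.1465, 0.0487]
eef_rot: [-2.149, 1.569, 2.747]
force: [0.4, -0.3, -0.1]
grip_width: 0.0263
```

```bash
python3 - <<'E'
from h import *
o,R=tool(); print(o['ee_pos'],o['force'],o['grip_width'])
im=ctrl.camera('side'); cv2.imwrite('pics/s5.png',cv2.resize(im[170:270,300:400,::-1],None,fx=6,fy=6))
im=ctrl.camera('wrist'); cv2.imwrite('pics/w5.png',im[:,:,::-1])
E
```

```text
[ 0.44530612 -0.14647134  0.04871604] [ 0.3996231  -0.26387139 -0.10719648] 0.026252132257211756
```

View pics/s5.png

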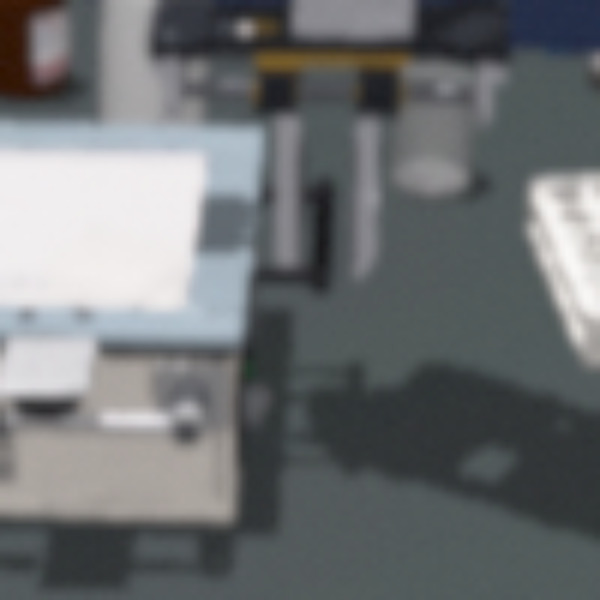

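View pics/w5.png

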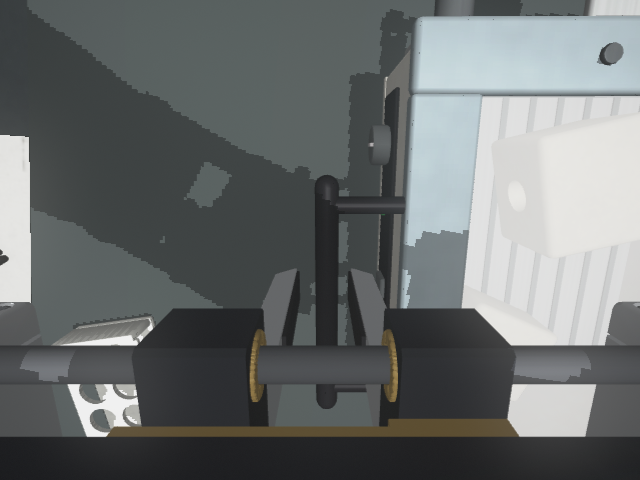

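Now the fingers are on both sides of the bar (bar at column 327, between finger faces 299 and 350). The visible fingertips lie about 32 mm above the reported TCP. Closing.

Emit:
play_rows:
  increments:
    - [[255,0,0,0,0],[255,0,0,0,0],[255,0,0,0,0],[255,0,0,0,0]]
  newtons: 25

```text
time_s: 5.47
ee_pos: [0.4474, -0.1467, 0.0509]
eef_rot: [1.272, 1.567, -0.115]
force: [7.4, 2.7, -2.0]
grip_width: 0.0103
```

```bash
python3 - <<'E'
import numpy as np
t=np.linspace(0,1.4,23); x=-23.2*np.sin(t); y=23.2*(1-np.cos(t))
X=np.round(x,1);Y=np.round(y,1)
for a,b,c in zip(t[1:],np.diff(X),np.diff(Y)): print(a.round(2),b.round(1),c.round(1))
E
```

```text
0.06 -1.5 0.0
0.13 -1.4 0.2
0.19 -1.5 0.2
0.25 -1.4 0.3
0.32 -1.5 0.5
0.38 -1.3 0.5
0.45 -1.4 0.6
0.51 -1.3 0.6
0.57 -1.3 0.8
0.64 -1.2 0.8
0.7 -1.1 1.0
0.76 -1.1 0.9
0.83 -1.1 1.1
0.89 -0.9 1.1
0.95 -0.9 1.2
1.02 -0.8 1.2
1.08 -0.8 1.3
1.15 -0.6 1.3
1.21 -0.6 1.4
1.27 -0.5 1.4
1.34 -0.4 1.4
1.4 -0.3 1.5
```

Emit:
play_rows:
  increments:
    - [[255,-1.5,0.1,0,0],[255,-1.4,0.2,0,0],[255,-1.5,0.2,0,0],[255,-1.4,0.3,0,0],[255,0,0,0,0]]

```text
time_s: 5.88
ee_pos: [0.4563, -0.1451, 0.111]
eef_rot: [1.285, 1.565, -0.102]
force: [11.8, 2.9, -5.1]
grip_width: 0.0105
```

```bash
python3 - <<'E'
from h import *
o,R=tool(); print(o['ee_pos'],o['force'],o['grip_width'])
im=ctrl.camera('side'); cv2.imwrite('pics/s6.png',cv2.resize(im[140:270,270:400,::-1],None,fx=4,fy=4))
E
```

```text
[ 0.45630246 -0.14507411  0.11098242] [11.76192706  2.8725933  -5.09170014] 0.010525436091243406
```

View pics/s6.png

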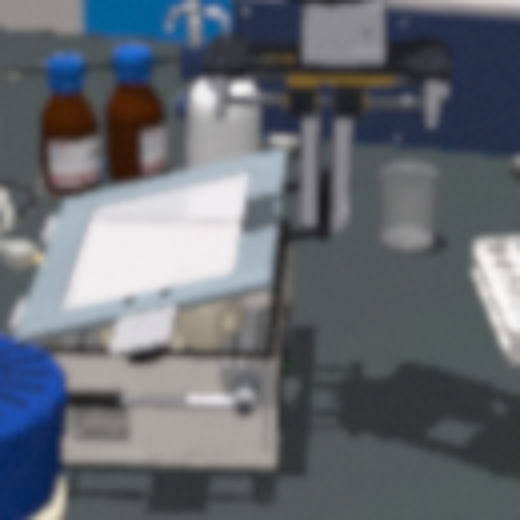

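Emit:
play_rows:
  increments:
    - [[255,-1.5,0.7,0,0],[255,-1.3,0.6,0,0],[255,-1.4,0.6,0,0],[255,-1.3,0.6,0,0],[255,-1.3,0.8,0,0],[255,-1.2,0.8,0,0],[255,-1.1,1.0,0,0],[255,-1.1,0.9,0,0]]

```text
time_s: 6.6
ee_pos: [0.5119, -0.1346, 0.2115]
eef_rot: [-1.457, 1.568, -2.845]
force: [-3.7, -1.7, -0.3]
grip_width: 0.0101
```

Emit:
play_rows:
  increments:
    - [[255,-1.1,1.1,0,0],[255,-0.9,1.1,0,0],[255,-0.9,1.2,0,0],[255,-0.8,1.2,0,0],[255,-0.8,1.3,0,0]]

```text
time_s: 7.02
ee_pos: [0.5708, -0.1239, 0.2565]
eef_rot: [-0.108, 1.57, -1.495]
force: [-1.2, -2.8, -1.0]
grip_width: 0.0102
```

```bash
python3 - <<'E'
from h import *
o,R=tool(); print(o['ee_pos'],o['force'],o['grip_width'])
im=ctrl.camera('side'); cv2.imwrite('pics/s7.png',cv2.resize(im[100:270,250:400,::-1],None,fx=4,fy=4)[:600])
E
```

```text
[ 0.57083055 -0.12387786  0.25652033] [-1.2272289  -2.81647087 -0.97680804] 0.010244026027381595
```

View pics/s7.png

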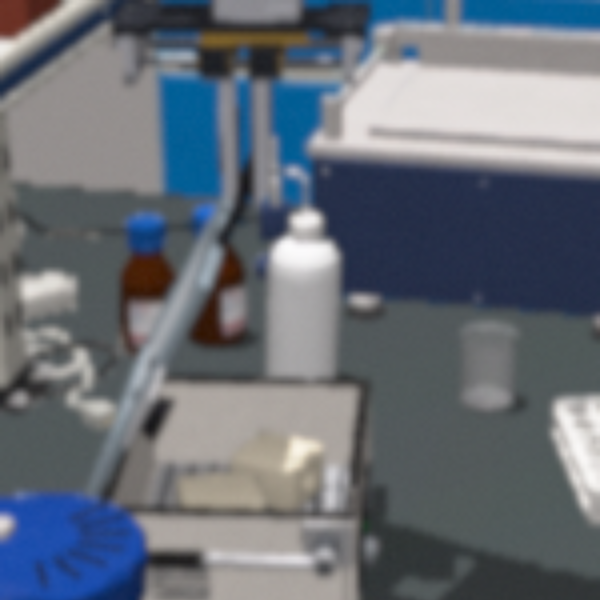

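Emit:
play_rows:
  increments:
    - [[255,-0.6,1.3,0,0],[255,-0.6,1.3,0,0],[255,-0.4,1.3,0,0],[255,-0.3,1.3,0,0],[255,-0.2,1.1,0,0],[255,0,0,0,0]]

```text
time_s: 7.57
ee_pos: [0.6339, -0.1121, 0.2777]
eef_rot: [0.997, 1.568, -0.39]
force: [-2.1, -1.2, 10.3]
grip_width: 0.0097
```

```bash
python3 - <<'E'
from h import *
o,R=tool(); print(o['ee_pos'],o['force'],o['grip_width'])
im=ctrl.camera('side'); cv2.imwrite('pics/s8.png',cv2.resize(im[100:270,230:380,::-1],None,fx=4,fy=4)[:600])
im=ctrl.camera('wrist'); cv2.imwrite('pics/w8.png',im[:,:,::-1])
E
```

```text
[ 0.63393233 -0.11212869  0.27766363] [-2.05838616 -1.16145757 10.25715344] 0.009746683683588973
```

View pics/s8.png

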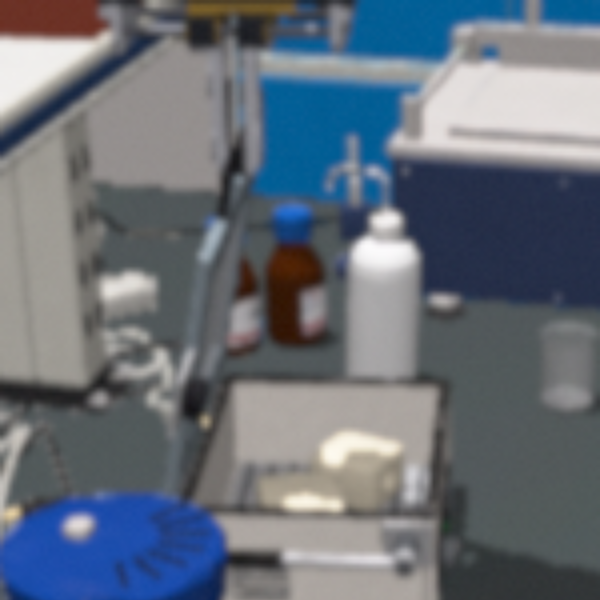

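View pics/w8.png

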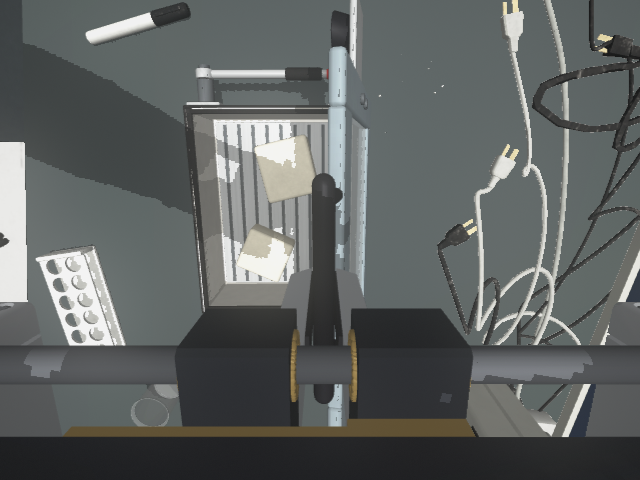

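Emit:
play_rows:
  increments:
    - [[200,0,0,0,0],[184,0,0,0,0],[184,0,0,0,0],[184,-0.5,0,0,0],[184,-1.0,0,0,0],[184,-1.5,0,0,0],[184,-1.5,0,0,0],[184,-1.5,0,0,0],[184,0,0,0,0]]

```text
time_s: 8.42
ee_pos: [0.6332, -0.1121, 0.3401]
eef_rot: [1.16, 1.566, -0.227]
force: [0.2, -0.4, 0.9]
grip_width: 0.026
```

```bash
python3 - <<'E'
from h import *
o,R=tool(); print(o['ee_pos'],o['force'],o['grip_width'],o['qpos'])
im=ctrl.camera('side'); cv2.imwrite('pics/s9.png',cv2.resize(im[100:270,230:380,::-1],None,fx=4,fy=4)[:600])
im=ctrl.camera('wrist'); cv2.imwrite('pics/w9.png',im[:,:,::-1])
E
```

```text
[ 0.63324981 -0.11207531  0.34012706] [ 0.15988155 -0.39957659  0.8935158 ] 0.025996680599054023 [-2.32126145e-01  4.74482183e-01  8.94747755e-01  2.62690034e-05
  1.76712660e+00 -4.15988501e-01]
```

View pics/s9.png

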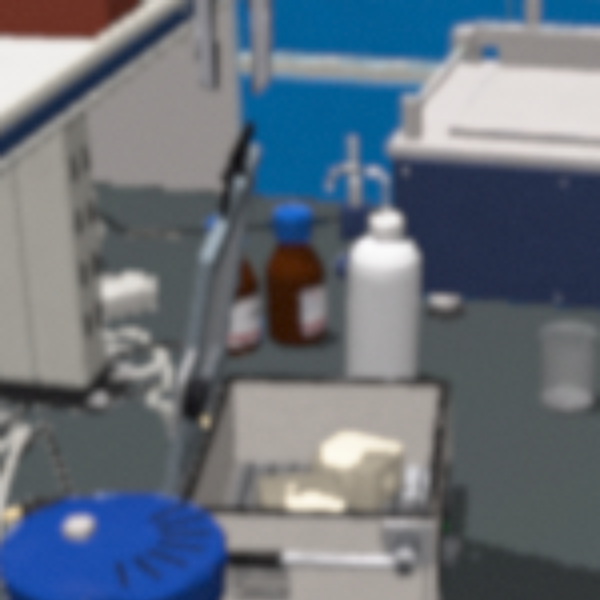

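View pics/w9.png

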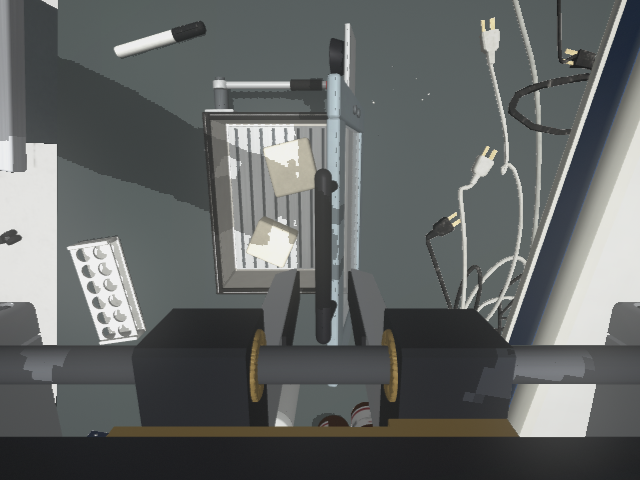

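Emit:
play_rows:
  increments:
    - [[174,0,-1.3,-3.1,0],[174,0,-1.3,-3.1,0],[174,0,-1.3,-3.1,0],[174,0,-1.3,-3.1,0],[174,0,-1.3,-3.1,0],[174,0,0,0,-6.9],[174,0,0,0,-6.9],[174,0,0,0,-6.9],[174,0,0,0,-6.9],[174,0,0,0,-6.9],[174,0,0,0,-6.9],[174,0,0,0,-6.9]]

```text
time_s: 9.52
ee_pos: [0.5402, 0.0285, 0.335]
eef_rot: [-2.654, 1.569, 3.091]
force: [-1.1, 0.5, 0.6]
grip_width: 0.03
```

Emit:
play_rows:
  increments:
    - [[174,0,0,0,-6.9],[174,0,0,0,-6.9],[174,0,0,0,-6.9],[174,0,0,0,-7.0],[174,0,0,0,-7.0],[174,0,0,0,-7.0],[174,0,0,0,0]]

```text
time_s: 10.1
ee_pos: [0.5402, 0.0285, 0.3351]
eef_rot: [2.948, 1.569, 3.138]
force: [-1.2, -0.0, 0.2]
grip_width: 0.0299
```

```bash
python3 - <<'E'
from h import *
o,R=tool(); print(o['time_s'],o['ee_pos'],o['force'],o['grip_width'],o['qpos']);print(R.round(4))
im=ctrl.camera('wrist'); cv2.imwrite('pics/w10.png',im[:,:,::-1])
E
```

```text
10.1 [0.54024894 0.02850993 0.3350979 ] [-1.15667908 -0.01856304  0.15796102] 0.02993385644666808 [-1.49707524e-02  2.16082993e-01  1.24688476e+00 -1.83894740e-05
  1.68022194e+00 -1.77557529e+00]
[[-1.600e-03 -1.887e-01  9.820e-01]
 [ 0.000e+00  9.820e-01  1.887e-01]
 [-1.000e+00  3.000e-04 -1.600e-03]]
```

View pics/w10.png

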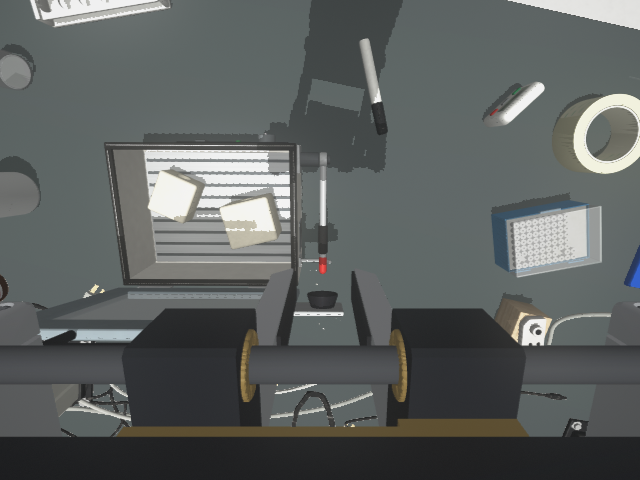

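```bash
python3 - <<'E'
from h import *
o,R=tool()
for n,u,z in [('pivot',(323,158),.08),('tip',(323,272),.08),('slv0',(323,224),.082),('slv1',(323,253),.08),('cuptop',(322,293),.2)]:
    p=wz(u,z,o,R); print(n,p.round(4),'tool',(R.T@(p-o['ee_pos'])).round(4))
E
```

```text
pivot [0.4769 0.0164 0.08  ] tool [ 0.2554 -0.0005 -0.0642]
tip [0.632  0.0447 0.08  ] tool [ 0.2552 -0.0007  0.0935]
slv0 [0.5634 0.0322 0.082 ] tool [ 0.2532 -0.0006  0.0237]
slv1 [0.6044 0.0397 0.08  ] tool [ 0.2552 -0.0007  0.0654]
cuptop [0.6153 0.0407 0.2   ] tool [ 0.1352 -0.0016  0.0761]
```

Emit:
play_rows:
  increments:
    - [[174,3.0,0,0.2,0],[174,3.0,0,0.2,0],[174,3.0,0,0,0],[174,3.0,0,0,0],[174,3.0,0,0,0],[174,3.0,0,0,0],[174,3.0,0,0,0],[174,2.5,0,0,0],[174,0,0,0,0]]

```text
time_s: 10.9
ee_pos: [0.5416, 0.0293, 0.0961]
eef_rot: [2.945, 1.563, 3.125]
force: [0.5, 0.3, -0.8]
grip_width: 0.0298
```

```bash
python3 - <<'E'
from h import *
o,R=tool(); print(o['time_s'],o['ee_pos'],o['force'],o['grip_width'])
im=ctrl.camera('wrist'); cv2.imwrite('pics/w11.png',im[:,:,::-1])
im=ctrl.camera('side'); cv2.imwrite('pics/s11.png',cv2.resize(im[100:270,230:380,::-1],None,fx=4,fy=4)[:600])
E
```

```text
10.9 [0.54161916 0.0292786  0.09606159] [ 0.49193909  0.33631113 -0.7667525 ] 0.029849774090591807
```

View pics/w11.png

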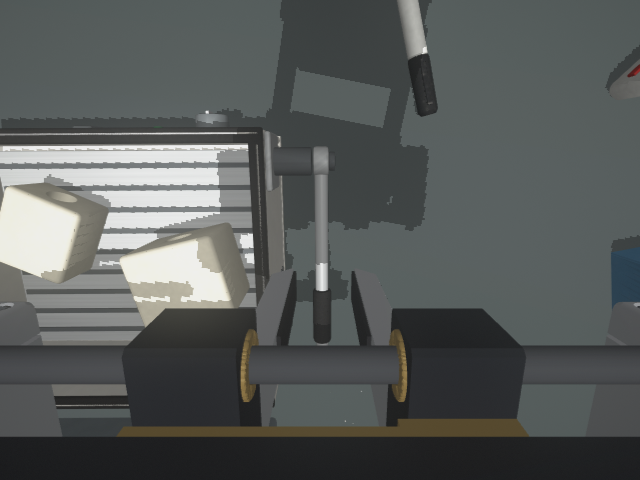

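View pics/s11.png

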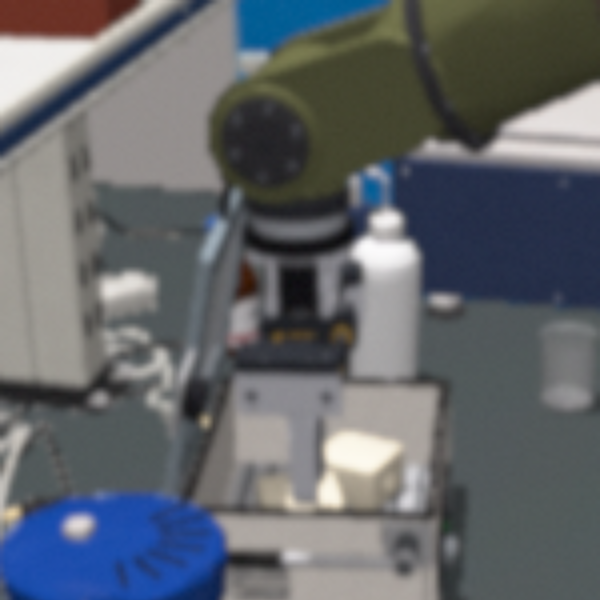

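```bash
python3 - <<'E'
from h import *
f=lambda P:((proj('side',P)[0]-[230,100])*4).round()
for z in (.1,.128,.2,.3,.35,.4,.45): print(z,f([.5416,.0293,z]), f([.5416-.01,.0293+.05,z]))
c,s=np.cos(.183),np.sin(.183); O=np.array([.578,-.122,0]); Rb=np.array([[c,-s,0],[s,c,0],[0,0,1]])
for th in (1.35,1.39,1.43):
  print(th,[f(Rb@[.097-r*np.cos(th),y,.104+r*np.sin(th)]+O) for r,y in ((.232,.055),(.193,.123),(.105,.154))])
E
```

```text
0.1 [312. 533.] [305. 569.]
0.128 [311. 498.] [304. 534.]
0.2 [308. 406.] [301. 439.]
0.3 [304. 269.] [296. 299.]
0.35 [301. 197.] [293. 224.]
0.4 [299. 122.] [290. 147.]
0.45 [296.  44.] [287.  67.]
1.35 [array([241., 174.]), array([217., 261.]), array([189., 394.])]
1.39 [array([228., 171.]), array([206., 258.]), array([183., 393.])]
1.43 [array([215., 169.]), array([195., 256.]), array([177., 392.])]
```

Emit:
play_rows:
  increments:
    - [[174,1.3,0,0,0],[174,1.3,0,0,0],[174,1.3,0,0,0],[174,1.3,0,0,0],[174,0.8,0,0,0],[174,0,0,0,0]]

```text
time_s: 11.5
ee_pos: [0.5445, 0.0292, 0.0412]
eef_rot: [3.036, 1.571, -3.065]
force: [-0.2, 1.0, 0.0]
grip_width: 0.03
```

```bash
python3 - <<'E'
from h import *
o,R=tool(); print(o['time_s'],o['ee_pos'],o['force'],o['grip_width'])
im=ctrl.camera('wrist'); cv2.imwrite('pics/w12.png',im[:,:,::-1])
im=ctrl.camera('side'); cv2.imwrite('pics/s12.png',cv2.resize(im[100:270,230:380,::-1],None,fx=4,fy=4)[:600])
E
```

```text
11.5 [0.5445451  0.02924658 0.04122834] [-0.19674696  0.95863975  0.01798005] 0.03003154623215411
```

View pics/w12.png

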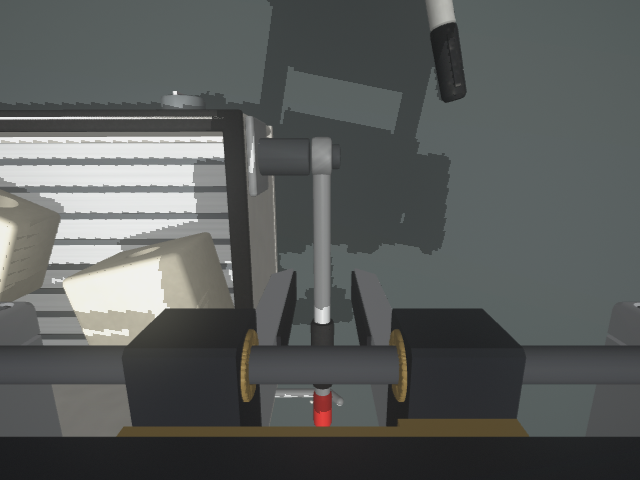

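View pics/s12.png

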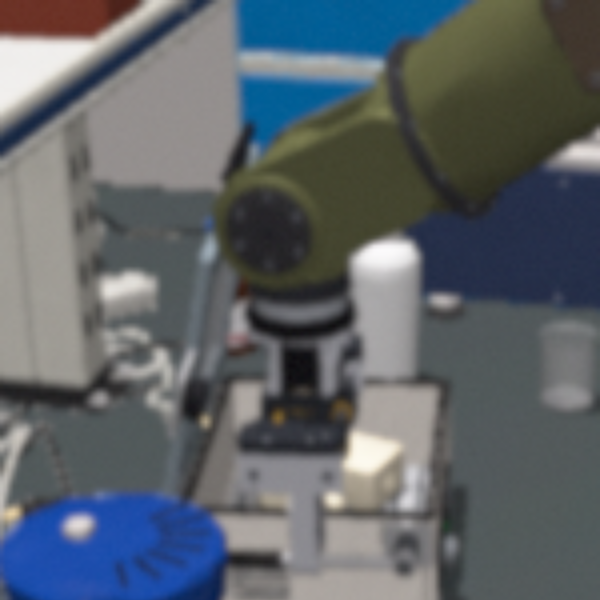

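Emit:
play_rows:
  increments:
    - [[174,0,0,-0.5,0],[174,0.4,0,0,0],[174,0.4,0,0,0],[174,0,0,0,0],[255,0,0,0,0],[255,0,0,0,0],[255,0,0,0,0],[255,0,0,0,0]]
  newtons: 25

```text
time_s: 12.27
ee_pos: [0.5398, 0.0275, 0.0333]
eef_rot: [-1.424, 1.569, -1.24]
force: [1.0, -4.9, -0.9]
grip_width: 0.0078
```

Emit:
play_rows:
  increments:
    - [[255,-0.6,0,0,0],[255,-0.7,0,-0.1,0],[255,-0.6,0,-0.2,0],[255,-0.6,0,-0.2,0],[255,-0.6,0,-0.3,0],[255,-0.5,0,-0.3,0],[255,-0.5,0,-0.4,0],[255,-0.5,0,-0.4,0],[255,0,0,0,0],[255,0,0,0,0]]

```text
time_s: 13.1
ee_pos: [0.5204, 0.0239, 0.079]
eef_rot: [-2.269, 1.569, -2.086]
force: [-1.7, -7.9, -3.0]
grip_width: 0.0083
```

```bash
python3 - <<'E'
from h import *
o,R=tool(); print(o['time_s'],o['ee_pos'],o['force'],o['grip_width'])
im=ctrl.camera('wrist'); cv2.imwrite('pics/w13.png',im[:,:,::-1])
im=ctrl.camera('side'); cv2.imwrite('pics/s13.png',cv2.resize(im[100:270,230:380,::-1],None,fx=4,fy=4)[:600])
E
```

```text
13.1 [0.52040722 0.02387484 0.07901808] [-1.68529132 -7.90266007 -2.99792448] 0.008331503762698327
```

View pics/w13.png

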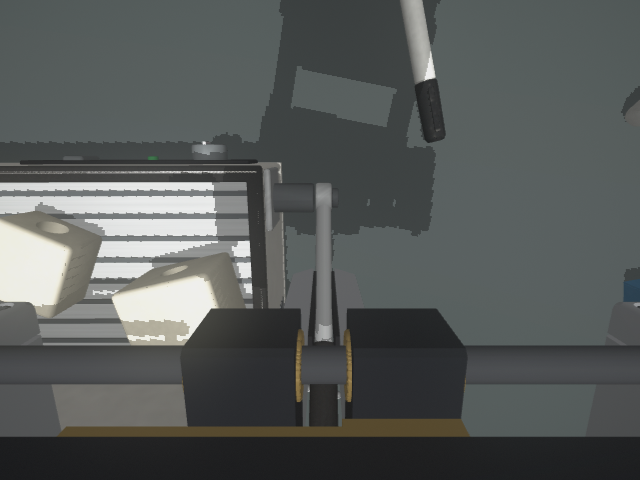

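View pics/s13.png

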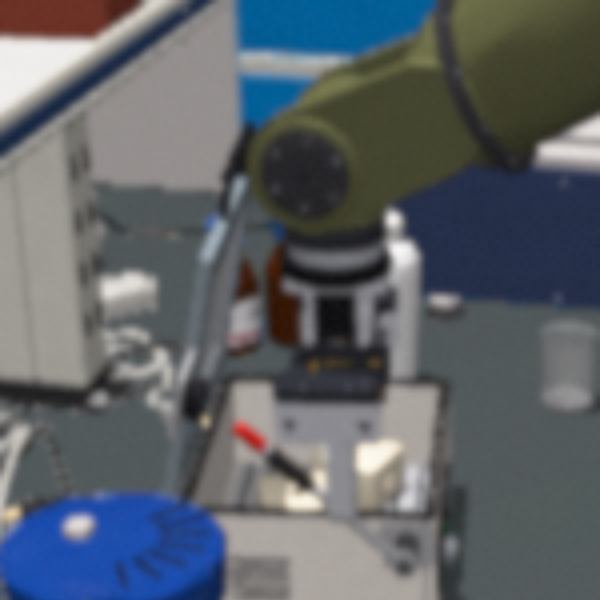

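```bash
cat >> h.py <<'E'
YAW=.188; C,S_=np.cos(YAW),np.sin(YAW)
def rodang(uv,piv=(.4765,.016,.080)):
    n=np.array([-S_,C,0]); o,d=ray('side',uv); p=o+d*(n@(np.array(piv)-o))/(n@d)
    v=p-piv; return v@[C,S_,0],v[2]
def redtip(im,roi):
    y0,y1,x0,x1=roi; s=im[y0:y1,x0:x1].astype(int); m=((s[...,0]>120)&(s[...,0]-s[...,1]>70)&(s[...,0]-s[...,2]>70))
    ys,xs=np.nonzero(m); return xs+x0,ys+y0
E
python3 - <<'E'
from h import *
im=ctrl.camera('side'); xs,ys=redtip(im,(190,230,270,320))
print(len(xs),xs.mean(),ys.mean(),xs.min(),ys.min())
for uv in [(xs.mean(),ys.mean()),(230+236/4,100+427/4),(230+315/4,100+488/4),(230+403/4,100+552/4)]:
    x,z=rodang(uv); print(uv,round(x,4),round(z,4),'r',np.hypot(x,z).round(4),'ang',np.arctan2(z,x).round(3))
E
```

```text
28 291.7857142857143 208.32142857142858 288 205
(np.float64(291.7857142857143), np.float64(208.32142857142858)) 0.1097 0.0975 r 0.1468 ang 0.727
(289.0, 206.75) 0.1173 0.1022 r 0.1556 ang 0.717
(308.75, 222.0) 0.0636 0.0559 r 0.0847 ang 0.721
(330.75, 238.0) 0.0021 0.006 r 0.0064 ang 1.233
```

Emit:
play_rows:
  increments:
    - [[255,-0.2,0,-0.2,0],[255,-0.2,0,-0.2,0],[255,0,0,0,0],[255,0,0,0,0]]

```text
time_s: 13.58
ee_pos: [0.5165, 0.0232, 0.0828]
eef_rot: [-2.354, 1.569, -2.17]
force: [-0.7, -7.9, -4.1]
grip_width: 0.0083
```

```bash
python3 - <<'E'
from h import *
o,R=tool(); print(o['time_s'],o['ee_pos'],o['force'],o['grip_width'])
im=ctrl.camera('side'); xs,ys=redtip(im,(180,230,270,320))
for uv in [(xs.mean(),ys.mean()),(xs.min(),ys.min())]:
    x,z=rodang(uv); print(uv,round(x,4),round(z,4),'r',np.hypot(x,z).round(4),'ang',np.arctan2(z,x).round(3))
cv2.imwrite('pics/s14.png',cv2.resize(im[150:270,240:360,::-1],None,fx=5,fy=5)[:600])
E
```

```text
13.5833 [0.51653346 0.0231679  0.0828089 ] [-0.72844372 -7.91413822 -4.09433713] 0.008308617347896813
(np.float64(294.89285714285717), np.float64(205.89285714285714)) 0.1007 0.1052 r 0.1457 ang 0.807
(np.int64(292), np.int64(203)) 0.1084 0.1139 r 0.1572 ang 0.81
```

View pics/s14.png

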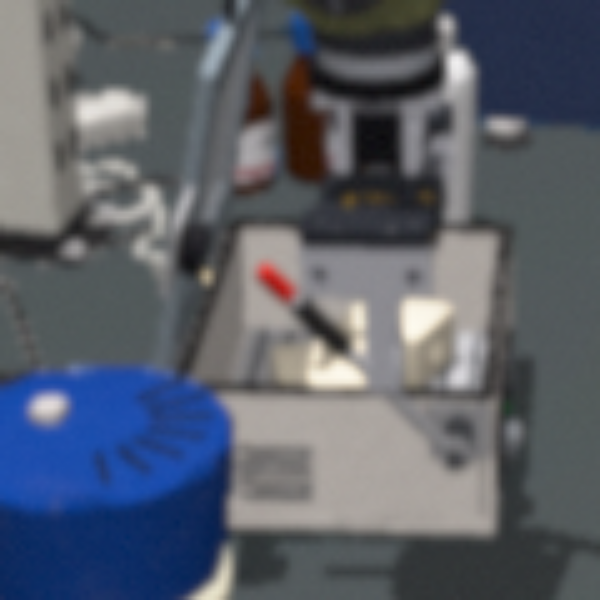

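Emit:
play_rows:
  increments:
    - [[174,0,0,0,0],[174,0,0,0,0],[174,0,0,0,0],[174,-1,0,0,0],[174,-2.0,0,0,0],[174,-3.0,0,0,0],[174,-3,0,0,0],[174,-3,0,0,0],[174,-3,0,0,0],[174,-3,0,0,0],[174,-3,0,0,0]]

```text
time_s: 14.55
ee_pos: [0.5165, 0.0243, 0.2957]
eef_rot: [-0.064, 1.57, 0.121]
force: [-0.3, -0.6, 0.5]
grip_width: 0.03
```

Emit:
play_rows:
  increments:
    - [[184,-3,0,0,0],[184,-2.5,0,0,7],[184,0,0,0,7],[184,0,0,0,7],[184,0,0,0,7],[184,0,0,0,7],[184,0,0,0,7],[184,0,0,0,7],[184,0,0,0,7],[184,0,0,0,7],[184,0,0,0,7],[184,0,0,0,7]]

```text
time_s: 15.55
ee_pos: [0.5167, 0.0243, 0.3491]
eef_rot: [1.293, 1.57, 0.127]
force: [-0.5, -0.2, 0.2]
grip_width: 0.0264
```

Emit:
play_rows:
  increments:
    - [[184,0,0,0,7],[184,0,0,0,6.8],[184,0,0,0,0],[184,0,0,0,0]]

```text
time_s: 15.88
ee_pos: [0.5168, 0.0242, 0.3488]
eef_rot: [1.466, 1.57, 0.069]
force: [0.4, 0.1, -0.5]
grip_width: 0.026
```

```bash
python3 - <<'E'
from h import *
o,R=tool(); print(o['time_s'],o['ee_pos'],o['force'],o['grip_width']);print(R.round(4))
t=np.array([.6336,-.1121,.3401]); print('to bar above, tool axes cm',(R.T@(t-o['ee_pos'])*100).round(2))
im=ctrl.camera('side'); xs,ys=redtip(im,(180,230,270,320))
for uv in [(xs.mean(),ys.mean()),(xs.min(),ys.min())]:
    x,z=rodang(uv); print(uv,round(x,4),round(z,4),'r',np.hypot(x,z).round(4),'ang',np.arctan2(z,x).round(3))
cv2.imwrite('pics/s15.png',cv2.resize(im[120:270,240:390,::-1],None,fx=4,fy=4)[:600])
cv2.imwrite('pics/w15.png',ctrl.camera('wrist')[:,:,::-1])
E
```

```text
15.8833 [0.51677375 0.02421926 0.3487869 ] [ 0.42039958  0.0610694  -0.4578004 ] 0.026017448773140227
[[ 6.000e-04  9.849e-01  1.730e-01]
 [ 0.000e+00  1.730e-01 -9.849e-01]
 [-1.000e+00  6.000e-04  1.000e-04]]
to bar above, tool axes cm [ 0.87  9.15 15.45]
(np.float64(294.89285714285717), np.float64(205.89285714285714)) 0.1007 0.1052 r 0.1457 ang 0.807
(np.int64(292), np.int64(203)) 0.1084 0.1139 r 0.1572 ang 0.81
```

View pics/s15.png

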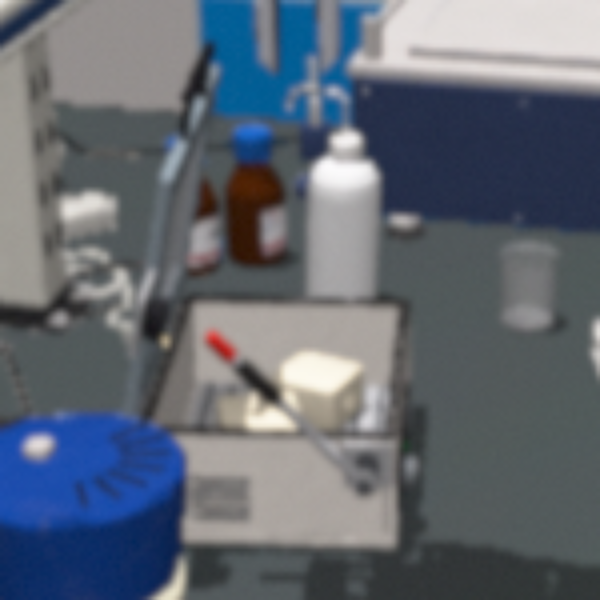

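View pics/w15.png

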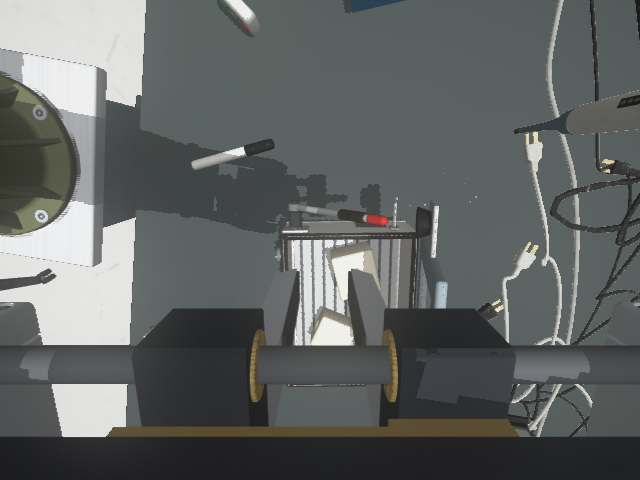

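Emit:
play_rows:
  increments:
    - [[184,0,1.8,3.1,0],[184,0,1.8,3.1,0],[184,0,1.8,3.1,0],[184,0,1.8,3.1,0],[184,0,1.9,3.0,0],[184,0,0,0,0],[184,0,0,0,0]]

```text
time_s: 16.57
ee_pos: [0.6332, -0.1135, 0.3462]
eef_rot: [-1.983, 1.568, 2.9]
force: [0.1, 0.4, -0.1]
grip_width: 0.026
```

```bash
python3 - <<'E'
from h import *
o,R=tool(); print(o['time_s'],o['ee_pos'],o['force'],o['grip_width'])
t=np.array([.6336,-.1121,.2797]); print('to bar, tool axes cm',(R.T@(t-o['ee_pos'])*100).round(2))
cv2.imwrite('pics/w16.png',ctrl.camera('wrist')[:,:,::-1])
E
```

```text
16.5667 [ 0.63317559 -0.11346932  0.34622412] [ 0.09148503  0.38147121 -0.13092966] 0.025996870435717308
to bar, tool axes cm [ 6.65  0.08 -0.12]
```

View pics/w16.png

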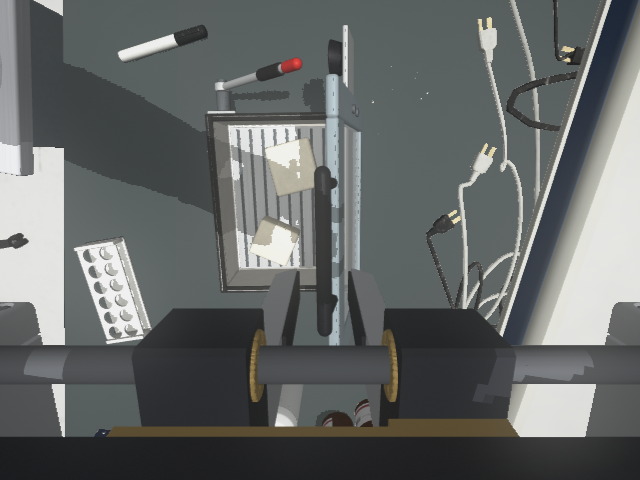

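Emit:
play_rows:
  increments:
    - [[184,1.4,0,0,0],[184,1.4,0,0,0],[184,1.3,0,0,0],[184,1.3,0,0,0],[184,1.0,0,0,0],[184,0,0,0,0],[255,0,0,0,0],[255,0,0,0,0],[255,0,0,0,0],[255,0,0,0,0]]
  newtons: 25

```text
time_s: 17.45
ee_pos: [0.6328, -0.1121, 0.2853]
eef_rot: [1.276, 1.569, -0.124]
force: [-1.4, 1.5, 6.9]
grip_width: 0.0105
```

Emit:
play_rows:
  increments:
    - [[255,0.3,-1.2,0,0],[255,0.3,-1.2,0,0],[255,0.4,-1.2,0,0],[255,0.5,-1.2,0,0],[255,0.5,-1.2,0,0],[255,0.6,-1.1,0,0],[255,0.6,-1.0,0,0],[255,0,0,0,0]]

```text
time_s: 18.12
ee_pos: [0.5515, -0.1265, 0.2521]
eef_rot: [-0.926, 1.57, -2.328]
force: [0.2, -1.9, -0.7]
grip_width: 0.01
```

```bash
python3 - <<'E'
from h import *
o,R=tool(); print(o['time_s'],o['ee_pos'],o['force'],o['grip_width'])
im=ctrl.camera('side'); 
cv2.imwrite('pics/s17.png',cv2.resize(im[150:250,250:350,::-1],None,fx=6,fy=6,interpolation=cv2.INTER_CUBIC))
cv2.imwrite('pics/w17.png',ctrl.camera('wrist')[:,:,::-1])
E
```

```text
18.1167 [ 0.55154843 -0.12654976  0.25209414] [ 0.238567   -1.94615249 -0.74715494] 0.01004787279045564
```

View pics/s17.png

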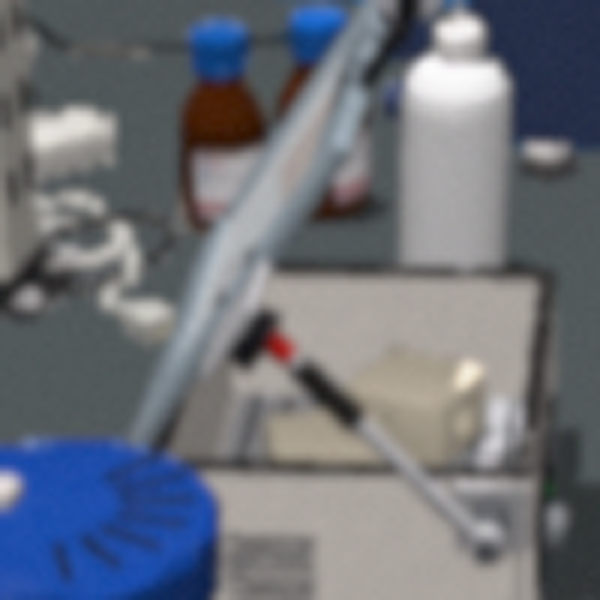

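View pics/w17.png

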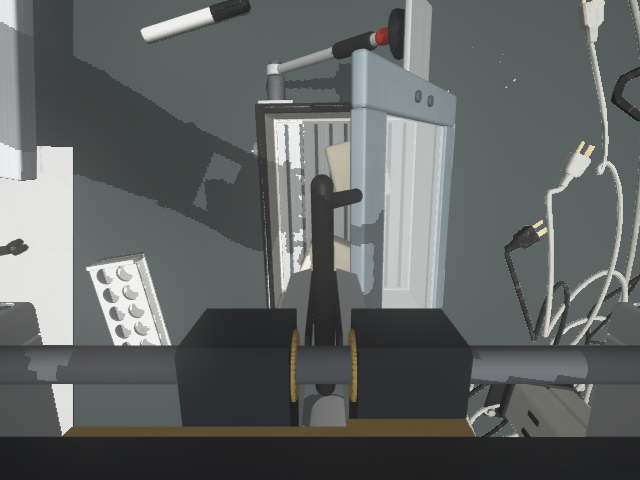

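Emit:
play_rows:
  increments:
    - [[255,0.2,-0.3,0,0],[255,0.2,-0.3,0,0],[255,0.2,-0.3,0,0],[255,0,0,0,0],[255,0,0,0,0]]

```text
time_s: 18.63
ee_pos: [0.5457, -0.1277, 0.2479]
eef_rot: [1.178, 1.565, -0.222]
force: [4.7, -3.1, 9.7]
grip_width: 0.0099
```

```bash
python3 - <<'E'
from h import *
o,R=tool(); print(o['time_s'],o['ee_pos'],o['force'],o['grip_width'])
im=ctrl.camera('side'); 
cv2.imwrite('pics/s18.png',cv2.resize(im[150:250,250:350,::-1],None,fx=6,fy=6,interpolation=cv2.INTER_CUBIC))
E
```

```text
18.6333 [ 0.5456884  -0.12767616  0.247866  ] [ 4.71365281 -3.08868211  9.67093734] 0.009926336959153277
```

View pics/s18.png

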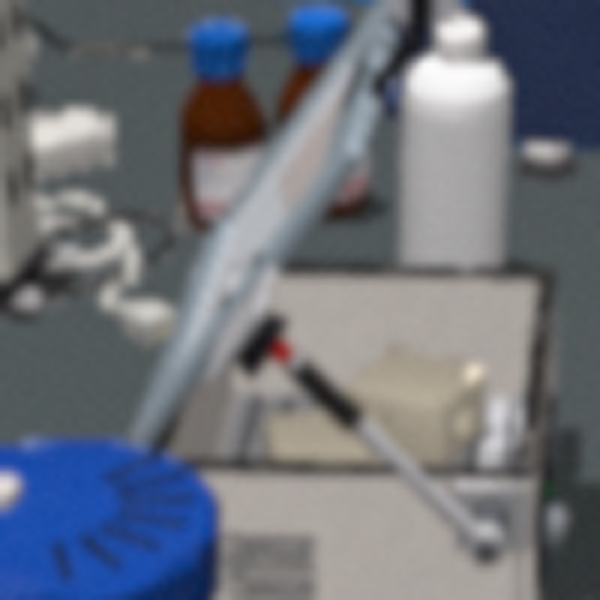

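Emit:
play_rows:
  increments:
    - [[215,0,0,0,0],[190,0,0,0,0],[184,0,0,0,0],[184,0,0,0,0]]

```text
time_s: 19.02
ee_pos: [0.544, -0.1273, 0.2458]
eef_rot: [-2.194, 1.57, 2.689]
force: [0.1, -0.9, 0.2]
grip_width: 0.0258
```

```bash
python3 - <<'E'
from h import *
o,R=tool(); print(o['time_s'],o['ee_pos'],o['force'],o['grip_width'])
im=ctrl.camera('side'); 
cv2.imwrite('pics/s19.png',cv2.resize(im[130:250,250:370,::-1],None,fx=5,fy=5,interpolation=cv2.INTER_CUBIC))
E
```

```text
19.0167 [ 0.5439999  -0.12732662  0.24583645] [ 0.06082855 -0.89630237  0.18254842] 0.025758156013516314
```

View pics/s19.png

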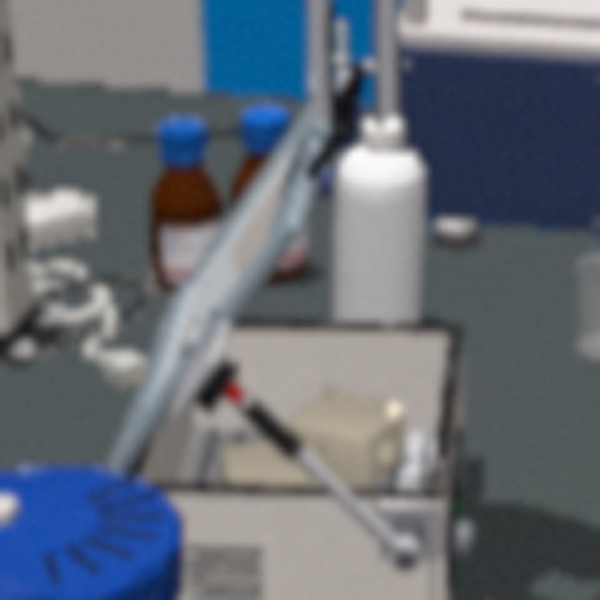

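Emit:
play_rows:
  increments:
    - [[184,-0.5,0,0,0],[184,-1.0,0,0,0],[184,-1.5,0,0,0],[184,-2,0,0,0],[184,-2.5,0,0,0],[184,-2.5,0,0,0],[184,0,-3,0,0],[184,0,-3,0,0],[184,0,-3,0,0],[184,0,0,0,0],[184,0,0,0,0],[184,0,0,0,0]]

```text
time_s: 20.07
ee_pos: [0.4556, -0.1427, 0.3469]
eef_rot: [1.08, 1.57, -0.321]
force: [1.3, -0.4, -0.2]
grip_width: 0.0265
```

```bash
python3 - <<'E'
from h import *
o,R=tool(); print(o['time_s'],o['ee_pos'],o['force'],o['grip_width'])
im=ctrl.camera('side'); 
cv2.imwrite('pics/s20.png',cv2.resize(im[130:250,250:370,::-1],None,fx=5,fy=5,interpolation=cv2.INTER_CUBIC))
cv2.imwrite('pics/w20.png',ctrl.camera('wrist')[:,:,::-1])
cv2.imwrite('pics/t20.png',ctrl.camera('top')[:,:,::-1])
E
```

```text
20.0667 [ 0.4556202  -0.14271762  0.34690428] [ 1.34469807 -0.4028266  -0.21840247] 0.026525897168560877
```

View pics/s20.png

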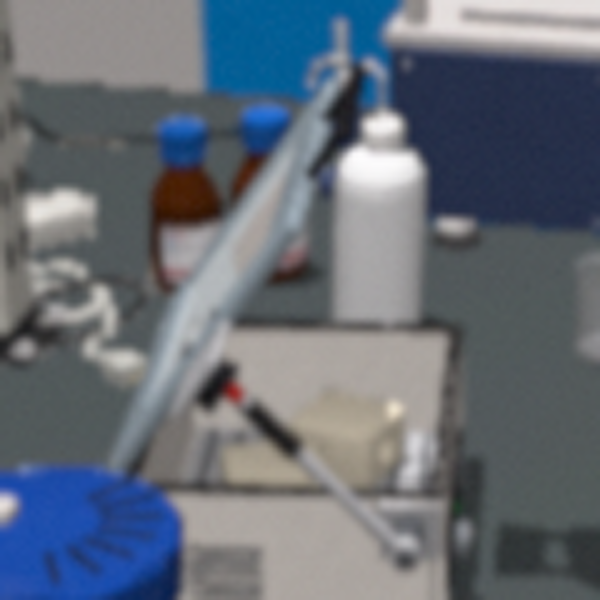

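View pics/w20.png

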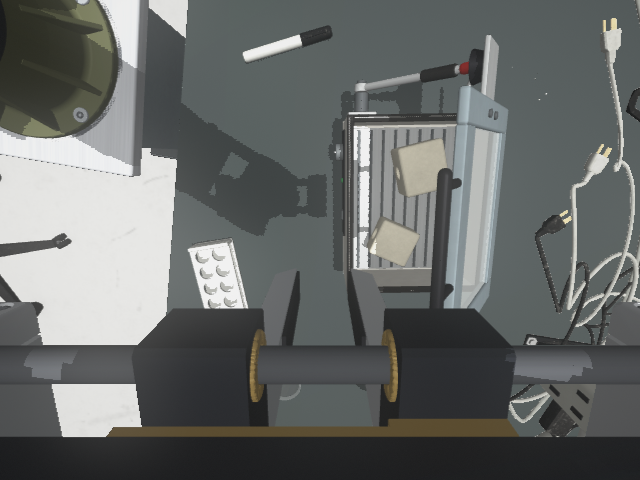

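View pics/t20.png

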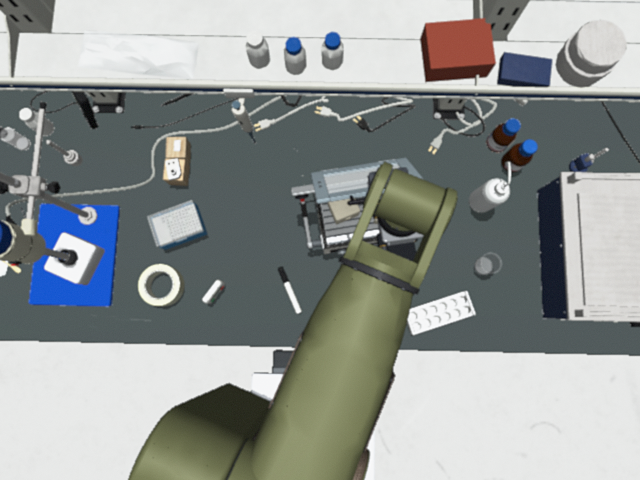

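```bash
python3 - <<'E'
from station import ctrl
print(ctrl.hand_in())
E
```

```text
the job is handed in; nothing more can be done
None
```

The lid is open and resting on the prop rod, with the rod's tip in the holding hole. I handed the job in at about 20 s of the 67 s allowed.

**What I did:** I lifted the lid by its bar to about 1.39 rad, where it stayed by itself. I then swung the rod up to about 0.81 rad, gripping the bare rod in front of the sleeve, re-gripped the bar and lowered the lid onto the tip. I let go, lifted the gripper clear and moved it about 9 cm back.

**Last checks:**
- **Lid held:** the side pictures taken at release and about 1 s later look the same. The lid reads about 0.97 rad from the arm's position, against the expected 0.96.
- **Tip seated:** only a sliver of the red cap shows below the cup, which fits it being fully seated. I did not measure its depth.
- **Surroundings:** in the last pictures the moulds, pen and other items look where they were. Part of the box was hidden behind the arm in the top view.
- **Forces:** every reading I took stayed at about 13 N or less.

**What disagreed or failed:**
- The visible fingertips sat about 32 mm above the reported TCP. My first try on the bar therefore closed on nothing, without moving anything, and I corrected for that offset afterwards.
- During the rod swing, the arm's movement suggested 0.80 rad while the camera showed about 0.72. I went by the camera and raised the rod a little further.

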